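# Blank off the chiller port with a cam-arm coupling

## Robot

A 6-joint arm with a two-finger parallel gripper is mounted at the origin on the work surface. World frame = base frame: x ahead of the robot, y to its left, z up, the work surface at z = 0. Lengths are in m, angles in rad, forces in N, time in s.
With the tool pointing down it reaches from about 0.325 to 0.9 m from the base axis. Payload 6.1 kg.
Tool frame: the origin (TCP) lies midway between the tips of the shut fingers; the grasp point (between the pads) lies 19 mm behind it; z points along the fingers, y is the line along which they close (so a half turn about z gives the same grasp; the last joint's range is limited). The gripper opens to 85 mm and grips with 20 to 120 N. Pads are 22 mm wide; open, the fingers measure 114 mm over their backs; the gripper's body (76 mm by 85 mm) begins 54 mm behind the grasp point. The pads swing forward as they close: fully open they stand 13 mm farther back than shut.
Start: joints at [1.069, 0.22, 1.526, -0, 1.395, -0.126], TCP at [0.229, 0.581, 0.231] pointing down, gripper open.
Joint ranges: [-2.98, 2.98], [-0.91, 2.08], [0.09, 2.57], [-1.24, 4.39], [0.2, 2.65], [-2.68, 2.68]. Speed limits (rad/s): [2.57, 2.57, 3.01, 3.14, 3.14, 3.14].

## Interface

Orientations are given as [roll, pitch, yaw] about the fixed x, y, z axes, in that order (R = Rz(yaw) Ry(pitch) Rx(roll)).
In Python, from plant import movep, move_l, set_joints, gripper_to, hold, inverse_kinematics, observe, get_image, get_calibration, Unreachable, job_done gives the robot as it stands. Calls block until the motion is done:
- movep(position, orientation): joint-space move of the TCP to a pose.
- move_l(position, feed=0.15, rotation=None, max_force=None): straight line of the TCP; rotation=None keeps the orientation; feed is the mean speed in m/s. With max_force (N) it stops when the force on the tool has changed by that much, and returns True; else False.
- set_joints(angles): joint-space move.
- gripper_to(opening, f_grip=None): finger opening in m; f_grip is the grip in N (None keeps the last); returns when the fingers have stopped.
- hold(seconds).
- inverse_kinematics(position, orientation): joint angles nearest the present ones, or None.
- observe(): the state.
- get_image(name): name is "side" or "top" or "wrist"; returns (picture, depth): 400x640x3 uint8, red, green, blue; 400x640 float32, m along the optical axis (not along the pixel's ray), 0 where there is no reading.
- get_calibration(name): a dict with "intrinsics" (3x3 intrinsics, pixels), "world_from_camera" (4x4, takes a point from camera to world coordinates). Camera axes: x right, y down, z forward; pixel columns grow to the right and rows downward; lengths in m; the calibration is good to about 2 mm. The wrist camera is an equidistant fisheye: a pixel r from the principal point sees the ray r / f radians off the axis. A picture is of the moment at which its call begins: read the wrist's pose just before it. get_calibration takes no time and is no camera call; for the wrist camera it gives the pose at the moment of the call.
A pose or a line that the arm cannot do raises Unreachable and nothing moves.
- job_done(): hands the job in; it is judged then, once.
The state is a dict: "time_s": time; "q": joint angles; "joint_velocities": joint speeds; "joint_torque": joint torques, N m; "eef_pos": TCP position; "tcp_rot": TCP orientation; "ft_force": force on the tool from outside, world axes, zero at the start; "torque": the same for the moment, N m; "opening": finger opening in m; "grasp_force": force on a finger pad.
Only numpy, scipy, OpenCV 4.12 (cv2) and the standard library are available. Lean on these libraries where they do the work, as an engineer would, in place of code of your own. Each camera call takes 0.05 s, during which the arm holds its last target. There are 200 camera calls.

## Task

Blank off the open port of the optics-bench cooling manifold. The cam-arm coupling lies on its side: first stand it upright, mouth down, on the black rubber mat and let go of it, then take it afresh and push it fully home over the grooved brass adaptor, with both arms still raised, until the orange wiper ring is pressed flat against the flange. Then swing the two cam arms fully down, one after the other, and leave the torch, the metal box and the screwdriver where they are.

Things in the scene. Friction and masses are not known exactly. Their poses are not given: they have to be found in the camera images.
- coupling: Loose closed-ended coupling, about 0.27 kg, 112 mm long. Origin at the centre of its open mouth; z runs along its axis from mouth (0) to tail end (112 mm). It starts lying level on a flat pad, axis 28.5 mm up, tail pointing roughly away from the robot. The red cam arm is hinged on its +y side, the yellow on its -y side; raised, they stick out sideways, about square to the axis.
- coupling_centre (a point): Point on the coupling's axis 56 mm from the mouth; axes as the coupling's. Aluminium cup from 0 to 68 mm, outer diameter 54 mm, 57 mm over two flat pads (36 mm wide) on its +x and -x sides; bore diameter 43 mm, 54 mm deep.
- coupling_grip (a point): Centre of the black square tail, 92 mm from the mouth on the axis; axes as the coupling's. The tail is 30 x 30 mm, its faces square to x and y, and runs from 68 to 112 mm.
- coupling_mouth (a point): Centre of the coupling's open mouth (flat rim), at the coupling's origin; axes as the coupling's, z towards the tail.
- mat: Black rubber mat fixed on the bench, 160 x 160 mm, 4 mm thick; origin at the centre of its underside. It is to the left or the right, with the manifold on the other side.
- manifold: Fixed manifold: grey block 120 x 120 x 40 mm, origin at the centre of its underside, z up. From its middle rises a stem (34 mm diameter), then an aluminium flange (52 mm diameter, 68 to 75 mm up), then the brass adaptor.
- adaptor_flange (a point): Centre of the flange's top face, 75 mm above the bench, z up. The brass adaptor on it is 40 mm in diameter and 58 mm tall; its top 6 mm taper to 28 mm; its groove (28 mm diameter) lies 29 to 46 mm above the flange. The bore goes over it with 1.5 mm play all round, at any yaw. Fully home, the coupling's mouth is 6 mm above the flange, on the wiper ring.
- wiper_ring (a joint): How far the orange wiper ring (52 mm diameter, 6 mm thick) round the adaptor's foot is pushed down, m: 0 with its underside 12 mm above the flange, 0.012 when flat on it. It rubs with about 8 N, more than the coupling's weight, and stays where left. The coupling's rim pushes it down.
- red_arm (a joint): Angle of the red-tipped cam arm, rad: 0 raised (with the coupling upright, 10 degrees above level), 1.4 fully down (70 degrees below level). It stays where left; 1 to 2 N at the tip moves it. Hinge parallel to the coupling's x, 27 mm to the +y side of the axis, 34 mm from the mouth. Its cam enters the adaptor's groove only when the coupling is home; else the arm jams part-way.
- yellow_arm (a joint): The same for the yellow-tipped cam arm, hinged 27 mm to the -y side of the coupling's axis.
- red_arm_pad (a point): Centre of the red pad at the arm's end, 60 mm from its hinge. The pad is 26 mm long, 18 mm wide and 10 mm thick; the bar inwards of it is 14 mm wide, 6 mm thick.
- yellow_arm_pad (a point): Centre of the yellow pad at the arm's end, 60 mm from its hinge; sizes as the red one's.
- torch: Bystander: red tapered torch with a white foot, standing, 44 mm diameter, 125 mm tall, origin under its foot.
- junction_box: Bystander: aluminium box 84 x 114 x 50 mm, origin under its centre.
- screwdriver: Bystander: red-handled screwdriver 200 mm long lying crosswise on the bench beyond the coupling, about 30 mm high; its x axis runs along it from handle to blade.
There are look-alikes about, which are no part of the job. What is shaped like the coupling but turquoise is not meant.

How it is judged:
By the outcome, as a careful person would: the job done as asked, in the order asked, and still so for the second after the job is handed in, with the robot touching nothing.
It also fails if it takes over 72 s, if anything falls off the work surface, if the arm or the gripper's body presses on something with over 40 N, if the wrist force passes 120 N, or if a joint passes its speed limit or range.

## Working session

There is one attempt and no reset: what is moved stays moved. The work goes in short steps, each a Python script; the robot and the scene stay as the last script left them, time stands still between calls to the robot, and variables do not carry over. Pictures are saved under pics/ and viewed, at most 10 in all, crops included, and the job is handed in when it is done.

```bash
ls; mkdir -p pics; python3 - <<'E'
from plant import *
import cv2,numpy as np
np.set_printoptions(precision=4,suppress=True)
for n in ["side","top"]:
    im,d=get_image(n); c=get_calibration(n)
    cv2.imwrite(f"pics/{n}0.png",im[:,:,::-1]); np.savez(f"pics/{n}0.npz",im=im,d=d,K=c["intrinsics"],T=c["world_from_camera"])
    print(n,c["intrinsics"],c["world_from_camera"])
print(observe())
E
```

```text
pics
side [[494.2712   0.     313.1634]
 [  0.     494.2712 205.2605]
 [  0.       0.       1.    ]] [[ 0.8453 -0.3786  0.3769  0.1688]
 [-0.534  -0.58    0.6152 -0.5886]
 [-0.0143 -0.7213 -0.6925  0.7594]
 [ 0.      0.      0.      1.    ]]
top [[388.4361   0.     313.6719]
 [  0.     388.4361 204.5148]
 [  0.       0.       1.    ]] [[ 0.0212 -0.9974  0.0683  0.4823]
 [-0.9998 -0.0212  0.0015 -0.0079]
 [-0.0001 -0.0683 -0.9977  0.8711]
 [ 0.      0.      0.      1.    ]]
{'time_s': 0.1, 'q': array([ 1.0689,  0.2212,  1.5275,  0.    ,  1.3947, -0.1261]), 'joint_velocities': array([ 0.0005, -0.0004, -0.0039, -0.0002,  0.0001,  0.001 ]), 'joint_torque': array([  0.0022, -49.8241, -39.0551,  -0.0002,   0.0057,   0.    ]), 'eef_pos': array([0.2291, 0.5809, 0.2303]), 'tcp_rot': array([-3.1398, -0.0002,  2.7658]), 'ft_force': array([ 0.3624,  0.4254, -0.1964]), 'torque': array([-0.0194, -0.0306,  0.0107]), 'grasp_force': 0.0, 'opening': 0.0855715182937599}
```

View pics/top0.png

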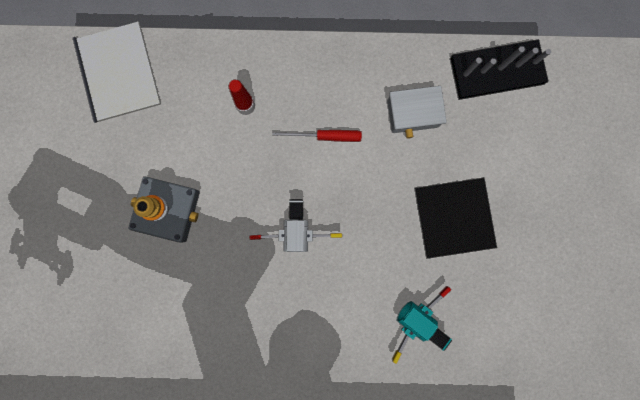

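View pics/side0.png

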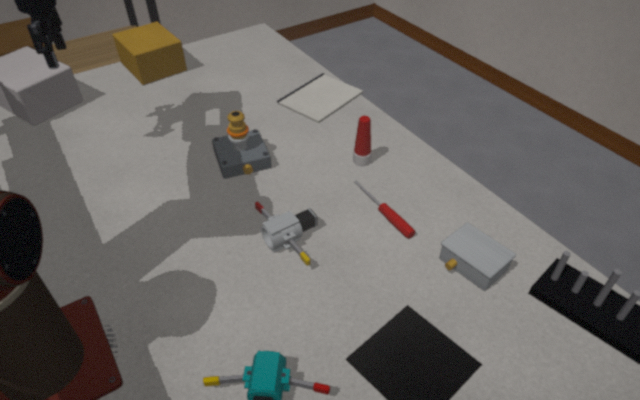

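Top view: the coupling is at about (295,228) with its tail up the image (+x) and its red arm to the left (+y). The mat is at (456,218) and the manifold at (163,208), with the adaptor top at about (148,207). The screwdriver (318,134), torch (241,95), box (417,107) and turquoise decoy (422,325) are all clear of these. The side view agrees.

```bash
cat > h.py <<'E'
from plant import *
import cv2,numpy as np
from scipy.spatial.transform import Rotation as Rn
np.set_printoptions(precision=4,suppress=True)
def cloud(d,K,T):
    v,u=np.mgrid[:400,:640]
    P=np.stack([(u-K[0,2])/K[0,0]*d,(v-K[1,2])/K[1,1]*d,d],-1)
    return P@T[:3,:3].T+T[:3,3]
def ray(uv,K,T,z):
    uv=np.atleast_2d(uv).astype(float)
    r=np.c_[(uv-K[:2,2])/K[0,0],np.ones(len(uv))]@T[:3,:3].T
    return T[:3,3]+r*((z-T[2,3])/r[:,2])[:,None]
def tool(z,y):  # rpy of tool frame from z axis and closing axis
    z=np.array(z,float);z/=np.linalg.norm(z);y=np.array(y,float);y-=z*(z@y);y/=np.linalg.norm(y)
    return Rn.from_matrix(np.c_[np.cross(y,z),y,z]).as_euler("xyz")
E
python3 - <<'E'
from h import *
for n in ["top","side"]:
    f=np.load(f"pics/{n}0.npz");im,d,K,T=f["im"],f["d"],f["K"],f["T"]
    P=cloud(d,K,T);X,Y,Z=P[...,0],P[...,1],P[...,2]
    hsv=cv2.cvtColor(im,cv2.COLOR_RGB2HSV);H,S,V=[hsv[...,i].astype(int) for i in range(3)]
    roi=(X>.34)&(X<.57)&(Y>-.12)&(Y<.16)&(d>0)
    print(n,"bench z",np.median(Z[(X>.3)&(X<.36)&(abs(Y)<.1)]))
    for nm,m,z in [("tail",roi&(V<70)&(Z>.035),.0435),("cup",roi&(S<60)&(V>90)&(Z>.04)&(abs(Y-.04)<.05),.057),
                 ("red",roi&((H<8)|(H>172))&(S>120)&(Z>.015),.0335),("yel",roi&(H>18)&(H<35)&(S>120)&(Z>.015),.0335)]:
        v,u=np.nonzero(m)
        if len(u)<3: print(nm,len(u));continue
        r=cv2.minAreaRect(np.c_[u,v].astype(np.float32));q=P[m]
        print(nm,len(u),"depth med",np.median(q,0),q.min(0),q.max(0),"rect ray",ray(cv2.boxPoints(r),K,T,z)[:,:2].tolist(),ray([[u.mean(),v.mean()]],K,T,z))
    # mat
    roi=(X>.3)&(X<.65)&(Y<-.2)&(Y>-.55)&(V<60)&(S<80)&(d>0)&(Z<.02)
    c=max(cv2.findContours(cv2.morphologyEx(roi.astype(np.uint8),cv2.MORPH_OPEN,np.ones((5,5))),0,2)[0],key=cv2.contourArea)
    r=cv2.minAreaRect(c);b=ray(cv2.boxPoints(r),K,T,.004);print("mat",b[:,:2].tolist(),b.mean(0))
    roi=(X>.3)&(X<.7)&(Y>.2)&(Y<.55)&(d>0)
    for lo,hi in [(.129,.14),(.085,.12),(.12,.129)]:
        q=P[roi&(Z>lo)&(Z<hi)];print("man",lo,len(q),q.mean(0),q.min(0),q.max(0))
    m=roi&(Z>.129);v,u=np.nonzero(m);r=cv2.minEnclosingCircle(np.c_[u,v].astype(np.float32));print("top circ",r,ray([r[0]],K,T,.133))
    q=P[roi&(abs(Z-.04)<.006)];r=cv2.minAreaRect(q[:,:2].astype(np.float32));print("block",r)
    cs=cv2.findContours((roi&(H>4)&(H<16)&(S>170)).astype(np.uint8),0,2)[0]
    for c in cs:
        if len(c)>15:
            e=cv2.fitEllipse(c);print("ring?",e,ray([e[0]],K,T,.09))
E
```

```text
top bench z -0.0007537934242057842
tail 249 depth med [0.5246 0.0311 0.0424] [0.4717 0.0039 0.0383] [0.5505 0.0592 0.0475] rect ray [[0.47266318589403206, 0.05920969973227532], [0.550875919004053, 0.05829107896955759], [0.5499122438467753, 0.0026700229861804335], [0.47171982832374726, 0.003946257699516257]] [[0.5247 0.0316 0.0435]]
cup 823 depth med [0.4731 0.0306 0.0551] [ 0.4388 -0.0026  0.04  ] [0.5477 0.066  0.06  ] rect ray [[0.5460246875451858, 0.0663877307816535], [0.5474537615483854, -0.0008752780782049219], [0.440877658767884, -0.0031903849336222846], [0.43946066354882674, 0.06347252104490506]] [[0.4736 0.0304 0.057 ]]
red 45 depth med [0.4672 0.1174 0.0364] [0.4626 0.1065 0.0313] [0.4716 0.1282 0.0423] rect ray [[0.4710849073720993, 0.12880153764576832], [0.471541719175821, 0.10730753464023329], [0.4629778895662308, 0.1070446063739501], [0.46252138120236513, 0.12852353720086512]] [[0.4677 0.1179 0.0335]]
yel 51 depth med [ 0.475  -0.0559  0.0361] [ 0.4706 -0.0667  0.0324] [ 0.4795 -0.045   0.0395] rect ray [[0.4790725326928485, -0.045219407137280766], [0.47952948176256627, 
[... 2353 characters left out ...]
707, -0.2161211232386917], [0.608608097914378, -0.38823078772501246], [0.453120555215624, -0.41214120857626485]] [ 0.5226 -0.3191  0.004 ]
man 0.129 86 [0.522  0.3185 0.1312] [0.5046 0.303  0.1291] [0.538  0.3374 0.1344]
man 0.085 268 [0.5187 0.3098 0.0979] [0.4969 0.295  0.0855] [0.5483 0.3404 0.12  ]
man 0.12 85 [0.5192 0.31   0.1252] [0.5031 0.3    0.12  ] [0.5432 0.3298 0.1289]
top circ ((236.0, 116.0), 7.280210018157959) [[0.5193 0.31   0.133 ]]
block ((0.5223097801208496, 0.3179960548877716), (0.12510208785533905, 0.11948692053556442), 77.11749267578125)
ring? ((236.83627319335938, 128.9370574951172), (12.694031715393066, 18.800539016723633), 84.61239624023438) [[0.5213 0.3217 0.09  ]]
```

```bash
python3 - <<'E'
from h import *
# feasibility of candidate poses
for a in [0,10,20,30]:
  a_=np.radians(a)
  for nm,p,dz in [("pick",(.51,.04,.05),(-np.sin(a_),0,-np.cos(a_))),("pickhi",(.51,.04,.25),(-np.sin(a_),0,-np.cos(a_)))]:
    q=inverse_kinematics(p,tool(dz,(0,1,0)));print(nm,a,q)
  for yw in [-32,-15,0]:
    w=np.radians(yw);dz=(np.cos(w)*np.cos(a_),np.sin(w)*np.cos(a_),-np.sin(a_))
    for p in [(.46,-.33,.1),(.51,-.34,.1),(.5,-.35,.2)]:
      print("mat",a,yw,p,inverse_kinematics(p,tool(dz,(-np.sin(w),np.cos(w),0))))
E
```

```text
pick 0 [-0.076   0.1651  1.9608  0.      1.0157 -1.6468]
pickhi 0 [-0.076  -0.066   1.7948  0.      1.4128 -1.6468]
mat 0 -32 (0.46, -0.33, 0.1) [-1.0562  0.6033  2.467   2.6428  1.5082  1.6049]
mat 0 -32 (0.51, -0.34, 0.1) [-0.9085  0.6069  2.3787  2.7877  1.4243  1.6247]
mat 0 -32 (0.5, -0.35, 0.2) [-0.9608  0.1826  2.5085  2.7     1.1585  1.758 ]
mat 0 -15 (0.46, -0.33, 0.1) [-1.3418  0.607   2.378   2.0565  1.4972  1.7091]
mat 0 -15 (0.51, -0.34, 0.1) [-1.1861  0.6196  2.3056  2.206   1.4411  1.7444]
mat 0 -15 (0.5, -0.35, 0.2) [-1.2281  0.249   2.4126  2.1205  1.3052  1.9755]
mat 0 0 (0.46, -0.33, 0.1) [-1.4302  0.6398  2.2261  1.7062  1.5326  1.8439]
mat 0 0 (0.51, -0.34, 0.1) [-1.2996  0.6595  2.1621  1.8288  1.4864  1.8798]
mat 0 0 (0.5, -0.35, 0.2) [-1.332   0.3555  2.2472  1.7768  1.4491  2.0971]
pick 10 [-0.0682  0.2973  1.8119 -0.0127  1.2066 -1.6334]
pickhi 10 [-0.0682  0.0791  1.6584 -0.0118  1.5782 -1.638 ]
mat 10 -32 (0.46, -0.33, 0.1) [-1.0454  0.3305  2.5477  2.6163  1.1655  1.7038]
mat 10 -32 (0.51, -0.34, 0.1) [-0.9021  0.3739  2.4468  2.7593  1.0959  1.6905]
mat 
[... 1454 characters left out ...]
0 -32 (0.46, -0.33, 0.1) [-0.9751 -0.1096  2.5532  2.2542  0.4689  2.184 ]
mat 30 -32 (0.51, -0.34, 0.1) [-0.8594  0.0147  2.4367  2.4649  0.4222  2.0493]
mat 30 -32 (0.5, -0.35, 0.2) None
mat 30 -15 (0.46, -0.33, 0.1) [-1.2088 -0.0138  2.4652  1.6726  0.7846  2.3911]
mat 30 -15 (0.51, -0.34, 0.1) [-1.0804  0.0789  2.3685  1.781   0.7031  2.3782]
mat 30 -15 (0.5, -0.35, 0.2) None
mat 30 0 (0.46, -0.33, 0.1) [-1.3062  0.1228  2.3188  1.3945  1.0142  2.3926]
mat 30 0 (0.51, -0.34, 0.1) [-1.1899  0.1921  2.2353  1.4664  0.9413  2.4222]
mat 30 0 (0.5, -0.35, 0.2) None<sys>:0: UserWarning: Gimbal lock detected. Setting third angle to zero since it is not possible to uniquely determine all angles.
```

```bash
python3 - <<'E'
from h import *
f=np.load("pics/top0.npz");im,d,K,T=f["im"],f["d"],f["K"],f["T"]
P=cloud(d,K,T);X,Y,Z=P[...,0],P[...,1],P[...,2]
V=im.max(-1)
M=[]
for nm,rows,z,m in [("tail",range(200,219),.0435,(V<90)&(Z>.025)),("cup",range(222,251),.0285,(Z>.02))]:
    for r in rows:
        u=np.nonzero(m[r]&(abs(Y[r]-.031)<(.02 if nm=="tail" else .036)))[0]
        if len(u)<4: continue
        p=ray([[u.min()-.5,r],[u.max()+.5,r]],K,T,z); M.append([p[:,0].mean(),p[:,1].mean(),abs(np.ptp(p[:,1]))])
M=np.array(M);print(M[::3])
a=np.radians(20)
q0=inverse_kinematics((.53,.033,.22),tool((-np.sin(a),0,-np.cos(a)),(0,-1,0)));print(q0)
for az in range(-150,91,30):
    w=np.radians(az)
    R=tool((np.cos(w)*np.cos(a),np.sin(w)*np.cos(a),-np.sin(a)),(np.sin(w),-np.cos(w),0))
    print(az,inverse_kinematics((.52,-.32,.09),R),inverse_kinematics((.52,-.32,.18),R))
movep((.53,.033,.22),tool((-np.sin(a),0,-np.cos(a)),(0,-1,0)))
print(observe()["time_s"],observe()["q"])
c=get_calibration("wrist");im,d=get_image("wrist");cv2.imwrite("pics/w1.png",im[:,:,::-1])
np.savez("pics/w1.npz",im=im,d=d,K=c["intrinsics"],T=c["world_from_camera"])
E
```

```text
[[0.5479 0.0313 0.0278]
 [0.5393 0.0322 0.0299]
 [0.5328 0.032  0.0299]
 [0.5264 0.0318 0.0299]
 [0.52   0.0317 0.0298]
 [0.5136 0.0315 0.0298]
 [0.5012 0.0319 0.052 ]
 [0.4947 0.0318 0.052 ]
 [0.4882 0.0327 0.0541]
 [0.4817 0.0314 0.0736]
 [0.4753 0.0313 0.0735]
 [0.4688 0.0322 0.0713]
 [0.4623 0.0321 0.0713]
 [0.4559 0.0319 0.054 ]
 [0.4494 0.0317 0.054 ]
 [0.443  0.0316 0.0539]]
[-0.071   0.2896  1.5033 -0.0245  1.6968  1.501 ]
-150 [-0.3006  1.037   1.0509 -0.8444  1.9667 -2.3344] [-0.3006  0.9098  1.0777 -0.8792  2.0322 -2.4182]
-120 [-0.1873  0.7905  1.4895 -1.0911  1.5834 -2.3694] [-0.1873  0.6424  1.5141 -1.0956  1.6402 -2.4792]
-90 None None
-60 [-0.3484  0.3103  2.3004  4.0754  0.851  -2.0187] [-0.3484  0.0302  2.3374  4.2848  0.7265 -2.3143]
-30 [-0.8491  0.1983  2.4653  2.6986  0.7767 -1.3594] [-0.8491 -0.1585  2.5118  2.4792  0.5105 -1.0882]
0 [-1.2063  0.3324  2.2661  1.6955  1.0861 -0.9936] [-1.2063  0.064   2.3017  1.5704  1.0716 -0.7298]
30 [-1.2375  0.5672  1.8789  1.2029  1.4216 -0.8811] [-1.2375  0.3809  1.9058  1.185   1.4803 -0.7319]
60 [-1.1339  0.8173  1.442   0.9038  1.7706 -0.869 ] [-1.1339  0.6724  1.4667  0.9269  1.844  -0.7708]
90 [-0.9797  1.0625  1.0053  0.6615  2.1209 -0.9587] [-0.9797  0.9365  1.0327  0.703   2.1974 -0.884 ]
2.3417 [-0.0696  0.2894  1.5034 -0.0241  1.6968  1.5007]
```

View pics/w1.png

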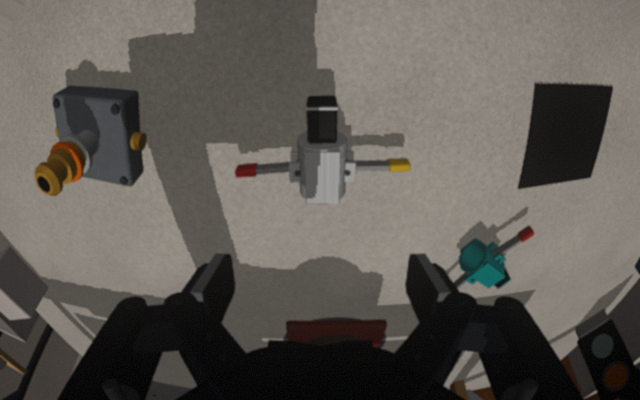

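Wrist view: the coupling lies at (322,150) with its tail up at (322,118), centred and square between the open fingers. Its axis is at y≈0.032, yaw≈0, mouth x≈0.440. Picking now.

```bash
python3 - <<'E'
from h import *
a=np.radians(20);dz=np.array([-np.sin(a),0,-np.cos(a)])
tcp=np.array([.5315,.0318,.031])+.019*dz
move_l(tcp+[0,0,.06],.2)
print(move_l(tcp,.1,max_force=8),observe()["eef_pos"],tcp)
gripper_to(.02,90);o=observe();print(o["opening"],o["grasp_force"],o["ft_force"])
move_l(tcp+[0,0,.17],.2);o=observe();print(o["opening"],o["ft_force"],o["time_s"])
w=np.radians(60)
R=tool((np.cos(w)*np.cos(a),np.sin(w)*np.cos(a),-np.sin(a)),(np.sin(w),-np.cos(w),0))
m=np.array([.521,-.321,0]);p=m+[.0154*np.cos(w),.0154*np.sin(w),.0895]
movep(p+[0,0,.08],R)
o=observe();print(o["opening"],o["eef_pos"],o["time_s"])
im,d=get_image("side");c=get_calibration("side");cv2.imwrite("pics/s2.png",cv2.resize(im[150:400,240:640,::-1],None,fx=2,fy=2))
E
```

```text
False [0.5252 0.0318 0.0132] [0.525  0.0318 0.0131]
0.028641626198268398 88.59821677207947 [ 0.4977 -0.7091  3.1284]
0.028923919422183107 [ 0.6459  0.1801 -3.0476] 5.575
0.02879325480175167 [ 0.529  -0.3069  0.1693] 7.5417
```

View pics/s2.png

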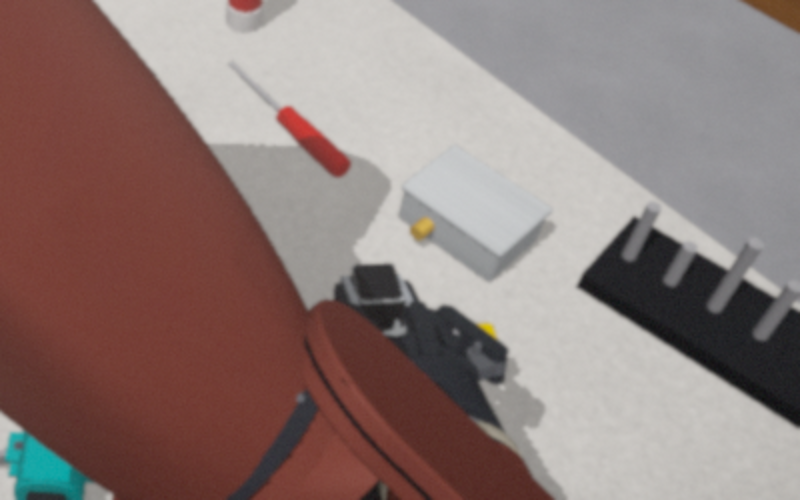

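The coupling is held upright above the mat, tail top at (378,280) in the crop, clear of the box. Lowering it until contact, releasing and backing out.

```bash
python3 - <<'E'
from h import *
p=observe()["eef_pos"]
a=np.radians(20);w=np.radians(60);dz=np.array([np.cos(w)*np.cos(a),np.sin(w)*np.cos(a),-np.sin(a)])
move_l([p[0],p[1],.100],.12)
print(move_l([p[0],p[1],.084],.03,max_force=4),observe()["eef_pos"],observe()["ft_force"])
gripper_to(.085)
p=observe()["eef_pos"]
move_l(p-.11*dz,.15)
p=observe()["eef_pos"];move_l(p+[0,0,.12],.25)
w=np.radians(60)
movep((.44,-.2,.33),tool((0,0,-1),(np.sin(w),-np.cos(w),0)))
o=observe();print(o["time_s"],o["q"])
for n in ["side","top","wrist"]:
    c=get_calibration(n);im,d=get_image(n);np.savez(f"pics/{n}3.npz",im=im,d=d,K=c["intrinsics"],T=c["world_from_camera"])
    cv2.imwrite(f"pics/{n}3.png",im[:,:,::-1])
    if n!="wrist":
        P=cloud(d,c["intrinsics"],c["world_from_camera"]);X,Y,Z=P[...,0],P[...,1],P[...,2]
        m=(abs(X-.521)<.08)&(abs(Y+.321)<.08)&(Z>.105)&(Z<.125)&(im.max(-1)<110);q=P[m]
        print(n,len(q),q.mean(0),cv2.minAreaRect(q[:,:2].astype(np.float32)))
a,b=cv2.imread("pics/side3.png"),cv2.imread("pics/top3.png")
cv2.imwrite("pics/m3.png",np.vstack([a[120:400,240:640],b[120:380,200:600]]))
E
```

```text
True [ 0.5295 -0.3073  0.0899] [ 0.8404 -1.2877  3.6471]
11.8167 [-0.5909 -0.1699  1.7454  0.001   1.5704 -0.0675]
side 405 [ 0.5191 -0.3214  0.114 ] ((0.5212889313697815, -0.31971797347068787), (0.031398579478263855, 0.030280306935310364), 60.28533172607422)
top 265 [ 0.5216 -0.3182  0.1141] ((0.5217257142066956, -0.319698691368103), (0.031374242156744, 0.03092566877603531), 60.16469192504883)
```

View pics/m3.png

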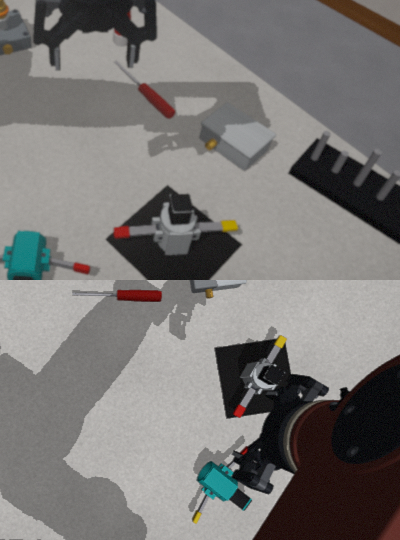

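Standing upright on the mat at (0.5215,-0.3197): top at z=0.114, square at 60°, both arms raised (crop: coupling at (178,215)), the gripper clear. Next I check which yaw suits the manifold.

```bash
cat >> h.py <<'E'
A=np.array([.5228,.3193,0])
def push_path(out,beta,ths,r=.062,h=.015,hz=.115):
    out=np.array([*out,0.]);up=np.array([0,0,1.])
    z=-np.sin(beta)*out-np.cos(beta)*up
    pts=[]
    for t in np.radians(ths):
        u=np.cos(t)*out-np.sin(t)*up;n=np.sin(t)*out+np.cos(t)*up
        pts.append(A+.027*out+hz*up+r*u+(.005+h*abs(np.sin(t-beta)))*n)
    return pts,z
E
python3 - <<'E'
from h import *
b=np.radians(30)
for ps in range(0,180,30):
    out=np.array([np.cos(np.radians(ps)),np.sin(np.radians(ps))])
    for s in (1,-1):
        for yk in (1,-1):
            pts,z=push_path(s*out,b,[-35,30,75]);y=yk*np.array([-out[1],out[0],0])
            q=[inverse_kinematics(p,tool(z,y)) for p in pts]
            print(ps,s,yk,"FAIL" if any(x is None for x in q) else q[1], "" if any(x is None for x in q) else np.abs(q[2]-q[0]).max())
w=np.radians(60)
for k in range(4):
    y=(np.cos(w+k*np.pi/2),np.sin(w+k*np.pi/2),0);print("grip",60+90*k,inverse_kinematics((.5215,-.3197,.2),tool((0,0,-1),y)))
for k in range(0,360,30):
    y=(np.cos(np.radians(k)),np.sin(np.radians(k)),0);q=inverse_kinematics((*A[:2],.24),tool((0,0,-1),y));print("man",k,None if q is None else q[[0,5]])
E
```

```text
0 1 1 [ 0.2976  0.8831  0.9543  0.1513  1.8059 -1.2756] 0.15921934390887316
0 1 -1 [0.2976 0.8831 0.9543 0.1513 1.8059 1.8659] 0.15921934390887316
0 -1 1 [ 0.6757 -0.0395  2.1924 -0.551   0.6402 -0.5061] 0.2212491896838178
0 -1 -1 [ 0.6757 -0.0395  2.1924 -0.551   0.6402  2.6355] 0.2212491896838178
30 1 1 [ 0.4499  0.9558  0.8359 -0.0386  1.8722 -1.6461] 0.16096769496829122
30 1 -1 [ 0.4499  0.9558  0.8359 -0.0386  1.8722  1.4955] 0.16096769496829122
30 -1 1 [ 0.3468 -0.1976  2.3327  0.1855  0.4969 -1.8878] 0.27186550114424035
30 -1 -1 [ 0.3468 -0.1976  2.3327  0.1855  0.4969  1.2538] 0.2718655011442408
60 1 1 [ 0.5975  0.8951  0.9349 -0.2243  1.7857 -2.0154] 0.15748970345246072
60 1 -1 [ 0.5975  0.8951  0.9349 -0.2243  1.7857  1.1262] 0.15748970345245983
60 -1 1 FAIL 
60 -1 -1 [ 0.0601 -0.063   2.2147  0.6296  0.7875  0.1767] 0.2161746374135265
90 1 1 [ 0.7262  0.7291  1.1988 -0.3832  1.5791 -2.3469] 0.1546636189910915
90 1 -1 [ 0.7262  0.7291  1.1988 -0.3832  1.5791  0.7947] 0.15466361899109238
90 -1 1 FAIL 
90 -1 -1 [-0.0181  0.2102  1.9225  0.5956  1.0998 -0.3192] 0.1817611033719
[... 255 characters left out ...]
1 FAIL 
150 1 -1 [ 0.8213  0.2366  1.8906 -0.6244  0.9855  0.1195] 0.17627660433886128
150 -1 1 [0.1539 0.7098 1.2288 0.3192 1.623  2.1966] 0.15810741524320981
150 -1 -1 [ 0.1539  0.7098  1.2288  0.3192  1.623  -0.945 ] 0.15810741524320981
grip 60 [-0.6788  0.2119  1.596   0.      1.3337 -1.726 ]
grip 150 None
grip 240 [-0.6788  0.2119  1.596  -0.      1.3337  1.4156]
grip 330 [-0.6788  0.2119  1.596   0.      1.3337 -0.1552]
man 0 [0.4196 0.4196]
man 30 [ 0.4196 -0.104 ]
man 60 [ 0.4196 -0.6276]
man 90 [ 0.4196 -1.1512]
man 120 [ 0.4196 -1.6748]
man 150 [ 0.4196 -2.1984]
man 180 None
man 210 None
man 240 [0.4196 2.514 ]
man 270 [0.4196 1.9904]
man 300 [0.4196 1.4668]
man 330 [0.4196 0.9432]
```

```bash
python3 - <<'E'
from h import *
D=(0,0,-1)
az=lambda d:(np.cos(np.radians(d)),np.sin(np.radians(d)),0)
C=np.array([.5215,-.3197,0])
movep(C+[0,0,.2],tool(D,az(330)))
print(move_l(C+[0,0,.080],.15,max_force=8),observe()["eef_pos"])
gripper_to(.02,100);o=observe();print(o["opening"],o["grasp_force"],o["ft_force"])
move_l(C+[0,0,.26],.2)
o=observe();print(o["opening"],o["ft_force"],o["time_s"])
movep(A+[0,0,.245],tool(D,az(300)))
o=observe();print(o["eef_pos"],o["ft_force"],o["time_s"])
for n in ["side","top"]:
    im,d=get_image(n);cv2.imwrite(f"pics/{n}4.png",im[:,:,::-1]);
    P=cloud(d,get_calibration(n)["intrinsics"],get_calibration(n)["world_from_camera"]);np.savez(f"pics/{n}4.npz",im=im,P=P)
a,b=cv2.imread("pics/side4.png"),cv2.imread("pics/top4.png")
cv2.imwrite("pics/m4.png",np.hstack([cv2.resize(a[0:200,140:340],(400,400)),cv2.resize(b[100:300,60:260],(400,400))]))
E
```

```text
False [ 0.5224 -0.3202  0.0815]
0.028995911732296546 99.0170681476593 [1.2343 0.9281 1.5028]
0.0287846755293506 [-0.2413  0.295  -3.6077] 15.3167
[0.5233 0.3185 0.245 ] [ 0.1213  0.5047 -2.0107] 17.6
```

View pics/m4.png

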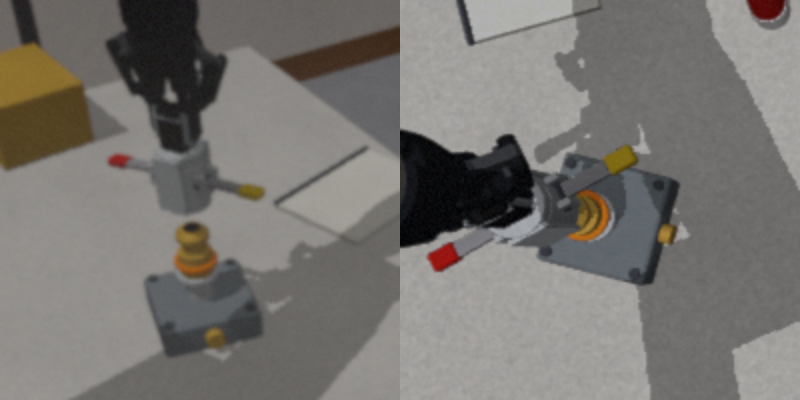

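The coupling is held upright above the adaptor with its arms raised. In the side half, tail (175,130), cup mouth (185,205) and adaptor (191,230) line up. Pushing it on.

```bash
python3 - <<'E'
from h import *
def rep(s):
    o=observe();print(s,o["eef_pos"],o["ft_force"],o["torque"],round(o["opening"],4),round(o["time_s"],2))
x,y=.5228,.3193
move_l([x,y,.212],.15);rep("above")
hit=move_l([x,y,.180],.06,max_force=10);rep(hit)
if not hit:
    hit=move_l([x,y,.172],.04,max_force=15);rep(hit)
E
```

```text
above [0.5222 0.3187 0.2109] [ 0.7308 -0.3476 -2.3265] [ 0.0179 -0.0556 -0.0222] 0.0287 18.07
False [0.523  0.3197 0.1796] [ 4.1106  3.6779 -7.1795] [ 0.7815 -0.7567 -0.0209] 0.0287 18.75
False [0.523  0.3197 0.1716] [ 3.5006  5.2381 -5.671 ] [ 0.9832 -0.8525  0.0042] 0.0289 19.1
```

```bash
python3 - <<'E'
from h import *
def rep(s):
    o=observe();print(s,o["eef_pos"],o["ft_force"],o["torque"],round(o["opening"],4),round(o["time_s"],2))
x,y=.5238,.3203
move_l([x,y,.1715],.03);rep("shift")
h=move_l([x,y,.152],.03,max_force=35);rep(h)
hold(.3);rep("hold")
E
```

```text
shift [0.5234 0.32   0.1711] [ 0.973   1.3605 -2.8383] [ 0.3546 -0.2342 -0.041 ] 0.0286 19.35
True [0.5241 0.3202 0.1574] [-2.0778 -0.985   7.1667] [-0.1153  0.5532 -0.0142] 0.0292 19.96
hold [0.5241 0.3202 0.1574] [-2.1382 -0.6107  5.7637] [-0.12    0.5066  0.0539] 0.0288 20.26
```

```bash
python3 - <<'E'
from h import *
gripper_to(.085);p=observe()["eef_pos"];move_l(p+[0,0,.07],.2)
z=tool((0,0,-1),(np.cos(np.radians(300)),np.sin(np.radians(300)),0))
movep((.44,.10,.33),z)
print(observe()["time_s"])
for n in ["side","top"]:
    c=get_calibration(n);im,d=get_image(n);cv2.imwrite(f"pics/{n}5.png",im[:,:,::-1])
    P=cloud(d,c["intrinsics"],c["world_from_camera"]);X,Y,Z=P[...,0],P[...,1],P[...,2]
    m=(abs(X-A[0])<.1)&(abs(Y-A[1])<.1)
    t=m&(Z>.175)&(im.max(-1)<110);q=P[t];print(n,len(q),np.median(q,0),cv2.minAreaRect(q[:,:2].astype(np.float32)) if len(q)>4 else 0)
    hsv=cv2.cvtColor(im,cv2.COLOR_RGB2HSV);H,S=hsv[...,0],hsv[...,1]
    for nm,k in [("red",((H<6)|(H>172))&(S>150)&(Z>.07)),("yel",(H>20)&(H<35)&(S>150)&(Z>.1)),("ring",(H>4)&(H<17)&(S>170)&(Z>.06))]:
        q=P[m&k];print(nm,len(q),np.median(q,0) if len(q) else "",q.min(0)[2] if len(q) else "",q.max(0)[2] if len(q) else "")
a,b=cv2.imread("pics/side5.png"),cv2.imread("pics/top5.png")
cv2.imwrite("pics/m5.png",np.hstack([cv2.resize(a[60:200,170:310],(400,400)),cv2.resize(b[140:280,60:200],(400,400))]))
E
```

```text
22.35
side 196 [0.5197 0.3132 0.1884] ((0.5218222737312317, 0.3181309401988983), (0.03179274499416351, 0.03272633999586105), 31.162256240844727)
red 27 [0.4766 0.3936 0.1131] 0.1094991751022274 0.11624273891893822
yel 50 [0.564  0.2418 0.1191] 0.11488141910094674 0.12160534712390392
ring 0   
top 344 [0.5228 0.3158 0.1915] ((0.5232234597206116, 0.31847989559173584), (0.02922937646508217, 0.030108368024230003), 30.17875862121582)
red 32 [0.4857 0.3914 0.1147] 0.11225922882309247 0.16503946148578308
yel 114 [0.5664 0.2428 0.1201] 0.1156961349409188 0.15917760016428983
ring 0
```

View pics/m5.png

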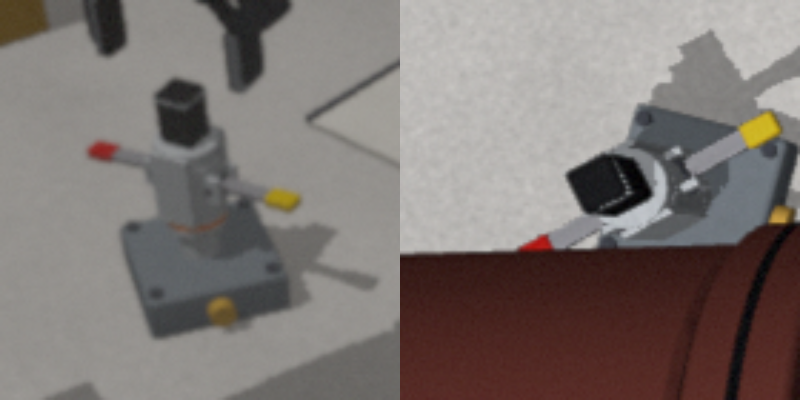

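Fully seated: tail top at about 0.192–0.193 m, only a thin orange line left at (200,228) at the flange, and both arms raised at (103,150) and (282,200). I give one confirming press on the tail, then swing the red arm down.

```bash
cat > push.py <<'E'
from h import *
import sys
s=int(sys.argv[1]);b=np.radians(30)
y=np.array([np.sin(np.radians(120)),.5,0])
def rep(k):
    o=observe();print(k,o["eef_pos"],o["ft_force"],round(o["time_s"],2))
if s==1:
    movep(A+[0,0,.235],tool((0,0,-1),y));gripper_to(0.0)
    print(move_l(A+[0,0,.188],.06,max_force=30));rep("press")
    move_l(A+[0,0,.26],.2)
out=s*np.array([-.5,np.sin(np.radians(120))])
pts,z=push_path(out,b,[-30,-10,5,20,35,50,62,72,80])
movep(pts[0]-.05*z+[0,0,.03],tool(z,y))
for p in pts[:-2]:
    h=move_l(p,.12,max_force=25)
    if h: rep("HIT");break
else:
    rep("pre")
    for p in pts[-2:]:
        h=move_l(p,.06,max_force=18);rep(h)
        if h:break
p=observe()["eef_pos"];move_l(p+.03*np.array([*out,0])-.05*z,.2)
p=observe()["eef_pos"];move_l([p[0],p[1],.28],.3);rep("end")
E
python3 push.py 1
```

```text
True
press [0.5245 0.32   0.1934] [-2.1166 -0.609   5.2469] 25.07
pre [0.4888 0.3772 0.0659] [ 0.2096 -0.9343  1.2963] 28.7
False [0.4925 0.3711 0.0603] [-0.4868 -0.1328 -0.0269] 29.0
False [0.496  0.3669 0.0569] [-1.8232  3.5632  0.6713] 29.27
end [0.4683 0.413  0.2783] [ 0.7288 -0.2635 -0.6146] 30.52
```

```bash
python3 push.py -1; python3 - <<'E'
from h import *
movep((.40,.05,.33),tool((0,0,-1),(.866,.5,0)))
for n in ["side","top"]:
    c=get_calibration(n);im,d=get_image(n);cv2.imwrite(f"pics/{n}6.png",im[:,:,::-1])
    P=cloud(d,c["intrinsics"],c["world_from_camera"]);X,Y,Z=P[...,0],P[...,1],P[...,2]
    m=(abs(X-A[0])<.1)&(abs(Y-A[1])<.1)
    hsv=cv2.cvtColor(im,cv2.COLOR_RGB2HSV);H,S=hsv[...,0],hsv[...,1]
    for nm,k in [("red",((H<6)|(H>172))&(S>150)&(Z>.045)),("yel",(H>22)&(H<35)&(S>150)&(Z>.045))]:
        q=P[m&k]
        if len(q): print(n,nm,len(q),np.median(q,0),q.min(0)[2],q.max(0)[2],"axis dist",np.hypot(*(np.median(q,0)-A)[:2]))
a,b=cv2.imread("pics/side6.png"),cv2.imread("pics/top6.png")
cv2.imwrite("pics/m6.png",np.hstack([cv2.resize(a[60:200,170:310],(400,400)),cv2.resize(b[140:280,60:200],(400,400))]))
E
```

```text
pre [0.5559 0.261  0.0659] [ 0.7525 -0.1578 -0.1783] 34.08
False [0.5525 0.2672 0.0603] [-0.2428  0.0479  0.5167] 34.38
False [0.5502 0.2726 0.057 ] [ 1.7324 -1.0152  1.3458] 34.65
end [0.5762 0.2255 0.278 ] [-0.0032  0.5298 -0.8954] 35.9
side red 5 [0.4945 0.3563 0.0596] 0.05502034655308152 0.06623910668693422 axis dist 0.04654452576913893
side yel 50 [0.5417 0.2773 0.0608] 0.050419144454081355 0.07069418415644757 axis dist 0.046071799963768124
top red 2 [0.5219 0.3175 0.1672] 0.1666255563093887 0.16770487011340462 axis dist 0.002007062988136692
top yel 61 [0.5447 0.2769 0.0633] 0.04840233750177292 0.07384915600645903 axis dist 0.04774017351876125
```

View pics/m6.png

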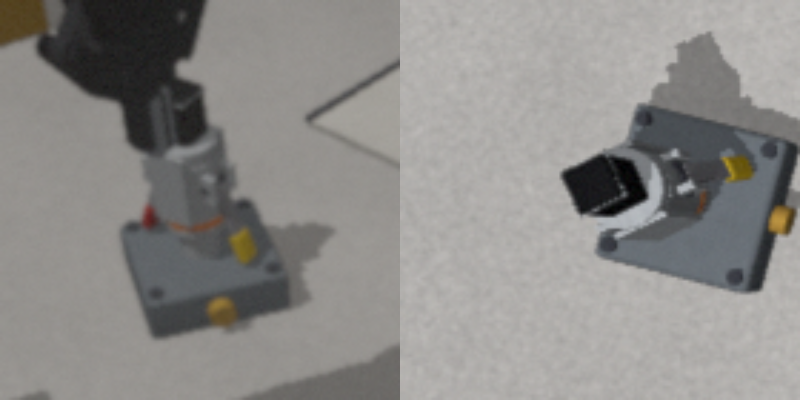

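Both arms are down: red behind the cup at (150,215), yellow at (242,245), and the ring shows as a thin line. I felt no end stop, so I press each arm again with a deeper target and a force limit.

```bash
cat > firm.py <<'E'
from h import *
b=np.radians(30);y=np.array([np.sin(np.radians(120)),.5,0])
def rep(k):
    o=observe();print(k,o["eef_pos"],o["ft_force"],round(o["time_s"],2))
for s in (-1,1):
    out=s*np.array([-.5,np.sin(np.radians(120))]);o3=np.array([*out,0])
    pts,z=push_path(out,b,[72])
    a=pts[0]+.03*o3
    movep(a-.05*z+[0,0,.16],tool(z,y))
    move_l(a,.25,max_force=25)
    rep(move_l(pts[0]-.025*o3,.05,max_force=14)); print("dist",(observe()["eef_pos"]-A)@o3)
    move_l(a,.2); move_l(a-.05*z+[0,0,.16],.3)
rep("end")
movep((.40,.05,.33),tool((0,0,-1),(.866,.5,0)))
im,d=get_image("top");cv2.imwrite("pics/top7.png",im[:,:,::-1])
im,d=get_image("side");a=im[60:200,170:310,::-1]
cv2.imwrite("pics/m7.png",np.hstack([cv2.resize(a,(400,400)),cv2.resize(im[:,:,::-1],(400,400))]))
E
python3 firm.py
```

```text
True [0.5492 0.2741 0.0599] [ 1.0501 -4.8319  3.1283] 39.75
dist 0.05233134392396792
True [0.4961 0.3658 0.0599] [-3.263   3.8142  3.8888] 43.66
dist 0.053600216196241446
end [0.4647 0.4182 0.2619] [-0.1856 -0.5342 -1.3097] 44.83
```

View pics/m7.png

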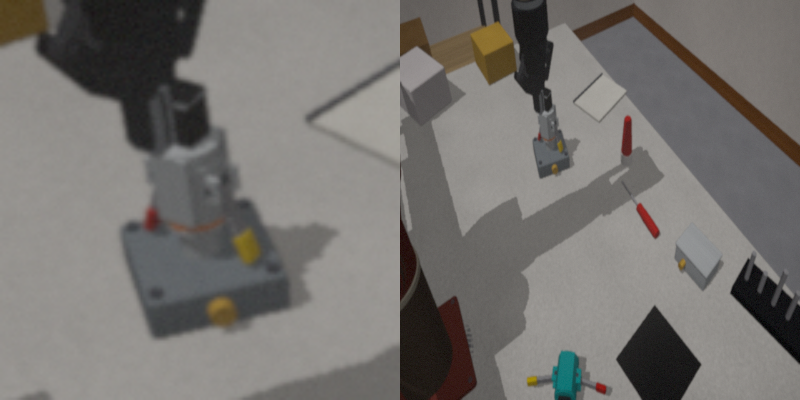

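Both arms came up against firm end stops, symmetric at 52–54 mm. The picture shows red at (152,217) and yellow at (247,247), both down. The torch, box and screwdriver are undisturbed, and the gripper is clear of everything.

```bash
python3 -c "
from plant import *
o=observe();print(o['time_s'],o['eef_pos'],o['ft_force']);print(job_done())"
```

```text
46.3667 [0.40017983 0.05068433 0.32958461] [-1.0421462   0.06740272 -0.27296892]
the job is handed in; nothing more can be done
None
```

The coupling was stood upright on the mat and let go, then taken afresh and pushed fully home on the adaptor with its arms raised; both cam arms were then swung down to their stops, the torch, metal box and screwdriver were left alone, and the job was handed in at 46.4 s.

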